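# Open the till with its stiff key and hold the lock turned

## Task

The till is to be emptied: take the blue-headed key out of the wooden key block, put it into the lock on top of the till and push it fully home, easing it past the sticky pins with small twists to and fro. Then turn it a quarter turn clockwise, right to the stop, so that the cash drawer springs out. The lock is sprung and would turn back, so finish while still gripping the key and holding it turned for me; leave the red-headed key and everything else on the counter where it stands.

Things in the scene. Friction and masses are not known exactly. Their poses are not given: they have to be found in the camera images.
- till_key: Till key: dark plastic head, its upper part blue. Origin: blade axis at the head's underside; z up out of the head. Head 30 (x) x 9 (y) x 40 mm high (z 0 to 40), flat +-y faces for the fingers. Steel blade 14 (x) x 4.4 (y) mm, down to z -24 mm, round-nosed, same both ways round. About 40 g. Stands upright in a slot of the key block.
- shutter_key: A key of the same shape, upper part red (for the shutters), in the other slot of the block; same frame. Not needed: leave it there.
- key_block: Wooden block, fixed, 44 (x) x 110 (y) x 38 mm high; origin at the centre of its underside. Slots in its top at y = +32 and -32 mm, a key standing in each, head resting on the top face with its 30 mm width along the block's y; 1 mm play round the blade. Which key is in which slot changes.
- till: Cash register, fixed, 280 x 280 mm; origin under its centre, front with the cash drawer to -x. Deck 118 mm high, its keys up to about 140 mm; printer 172 mm high at the back (x over 50 mm); customer display up to 265 mm at x 110, y 75 mm. The lock is at x -70, y -95 mm.
- lock_mouth (a point): Centre of the brass lock face, 135 mm up, in a steel collar 43 mm wide. Axes fixed, as the till's, z up. At rest the slot runs along x: 16.4 x 6.4 mm (1 mm play, 0.15 rad of twist), flared 2 mm a side. The key goes straight down, head width along x, either way round; fully home its origin is at this point. Two sticky pins resist at 8 to 18 mm depth, then a light spring.
- till_lock (a joint): Turn of the lock, rad: 0 at rest, grows clockwise seen from above to its stop at 1.57. Blocked until the key is fully home. A spring (0.02 to 0.1 N m) turns it back; through the play the key turns about 0.15 rad farther than this. Getting past the pins takes a straight push of roughly 20 N, about half with twists of 0.1 rad to and fro.
- till_drawer (a joint): Cash drawer, m: 0 shut and bolted; springs out to 0.035 toward the till's -x once the lock is past about 1.2 rad.
- drawer_front (a point): Middle of the cash drawer's front panel (272 x 58 mm).
- counter_bell: Bystander: silver service bell, 84 mm wide, 58 mm high, loose; origin under its centre.
- tin_0: Bystander: food tin, 76 mm wide, 58 mm high, loose; origin under its centre.
- tin_1: Bystander: a second tin of that size, loose; origin under its centre.
- jam_jar: Bystander: jam jar with a black lid, 63 mm wide, 85 mm high, loose; origin under its centre.
Mind the look-alikes: they are no part of the job. Of the things that look like the key_block, the larger one is meant.

How it is judged:
By the outcome, as a careful person would: the job done as asked, in the order asked, and still so for the second after the job is handed in, while the arm keeps its last pose, push and grip.
It also fails if it takes over 56 s, if anything falls off the work surface, if the arm or the gripper's body presses on something with over 40 N, if the wrist force passes 120 N, or if a joint passes its speed limit or range.

## Robot

A 6-joint arm with a two-finger parallel gripper is mounted at the origin on a cart in front of the work surface, level with it; the furniture and walls round the work are solid. World frame = base frame: x ahead of the robot, y to its left, z up, the work surface at z = 0. Lengths are in m, angles in rad, forces in N, time in s.
With the tool pointing down it reaches from about 0.425 to 0.95 m from the base axis. Payload 3.5 kg.
Tool frame: the origin (TCP) lies between the finger pads; the fingertips stand 22 mm ahead of it and the grasp point (between the pads) lies 3 mm ahead of it (ctrl.nose_length is the z of the fingertips in the tool frame, in m); z points along the fingers, y is the line along which they close (so a half turn about z gives the same grasp; the last joint's range is limited). The gripper opens to 85 mm and grips with 20 to 120 N. Pads are 22 mm wide; open, the fingers measure 114 mm over their backs; the gripper's body (76 mm by 85 mm) begins 54 mm behind the grasp point. The pads swing forward as they close: fully open they stand 13 mm farther back than shut.
Start: joints at [-1.267, 0.286, 1.577, -0, 1.279, -0.15], TCP at [0.296, -0.607, 0.253] pointing down, gripper open.
Joint ranges: [-2.77, 2.77], [-0.9, 2.22], [0.21, 2.48], [-1.53, 4.67], [0.24, 2.81], [-2.84, 2.84]. Speed limits (rad/s): [2.79, 2.79, 3.14, 3.14, 3.14, 3.14].

## Interface

Orientations are given as a unit quaternion [x, y, z, w].
In Python, from plant import ctrl gives the robot as it stands. The module is installed in compiled form; this text tells all that it offers.
- The arm moves only by the tool send_rows, never from a script. Its argument "rows" is text: rows parted by semicolons, each of 7 numbers parted by spaces: the turn, a rotation vector about the tool's x, y, z in degrees, then the shift along the tool's x, y, z in mm, then the opening, from -1 (shut) to 1 (fully open). A call has 1 to 8 rows; each row is the pose to reach, as a shift and turn from the pose commanded when the call began, along the tool's axes at that moment; what a row does not reach only later rows make up. A row lasts 1/8 s, in which the tool goes at most 62.5 mm and 10.7 degrees, less where a joint would pass 70% of its speed; a pose out of reach is approached as far as the arm can. A call with a gripper value outside its range is refused whole. The fingers move at their own pace and stop on an object; "grip_force" is the grip in N (left out, the last holds). Time passes only in rows, so rows that repeat a pose let the fingers close. It gives the time, the measured TCP pose, the force, the opening and the grip force at its end, in the units of the state.
- ctrl.get_state(): the state, without advancing time (a new reading comes with each control period).
- ctrl.read_camera(name): name is "scene" or "top"; returns a dict with "color" (420x560x3 uint8, red, green, blue), "fx", "fy", "cx", "cy" (pixels), "extrinsics" (4x4, takes a point from world to camera coordinates). Camera axes: x right, y down, z forward; pixel columns grow to the right and rows downward; lengths in m; the calibration is good to about 2 mm. A picture is of the moment at which its call begins. There is no depth.
- ctrl.sign_off(): hands the job in; it is judged then, once.
Trained networks look in a picture, given as the dict that the camera call returned (one of the last four; its "shot" number tells which), for a name from the list of things; names that differ only in an ending like _2 or _b are one class to them, and where a whole thing is asked for, a point or a joint stands for the part that bears it (a point fixed in the world has none). Each returns a list of dicts, best first, with "p" (0 to 1); they miss things now and then, are a little off and sometimes report something else, mostly with a low value. They report only what shows in the picture. A call takes as long as a camera call. They do not tell look-alikes from the thing itself.
- ctrl.look_for(picture, target): "position" ([x, y, z] in m, in the coordinates of the camera as it stood for that picture, good to about 4 mm: the middle of the surface that is visible of it).
The state is a dict: "time": time; "qpos": joint angles; "dq": joint speeds; "joint_efforts": joint torques, N m; "eef_pos": TCP position; "tcp_rot": TCP orientation; "contact_force": force on the tool from outside, world axes, zero at the start; "wrist_torque": the same for the moment, N m; "opening": opening from 0.0 (shut) to 1.0 (fully open); "finger_force": force on a finger pad.
Only numpy, scipy, OpenCV 4.12 (cv2) and the standard library are available. Lean on these libraries where they do the work, as an engineer would, in place of code of your own. Each camera call takes 0.05 s, during which the arm holds its last target. There are 200 camera calls.

## Working session

There is one attempt and no reset: what is moved stays moved. The work goes in short steps, Python scripts to look and compute and a tool call to move; the robot and the scene stay as the last step left them, time stands still between calls to the robot, and variables do not carry over. Pictures are saved under pics/ and viewed, at most 10 in all, crops included, and the job is handed in when it is done.

Besides the shell and the picture viewer there is one more tool, called after ">>>" as name(argument=value, ...), one argument or row to a line, values as JSON. send_rows: Moves the arm, as the interface text tells. Its arguments: {"type":"object","properties":{"rows":{"type":"string"},"grip_force":{"type":"number"}},"required":["rows"]}

```bash
mkdir -p pics; cat > h.py <<'E'
import numpy as np, cv2
from plant import ctrl
def shot(cam,name=None):
    p=ctrl.read_camera(cam)
    if name: cv2.imwrite('pics/'+name,p['color'][:,:,::-1])
    return p
def find(p,t,n=3):
    E=np.array(p['extrinsics']);out=[]
    for d in ctrl.look_for(p,t)[:n]:
        c=np.array(d['position']);w=np.linalg.inv(E)@np.r_[c,1]
        out.append((round(d['p'],2),w[:3].round(4).tolist(),[round(p['fx']*c[0]/c[2]+p['cx']),round(p['fy']*c[1]/c[2]+p['cy'])]))
    return out
def proj(p,w):
    c=np.array(p['extrinsics'])@np.r_[w,1]
    return np.array([p['fx']*c[0]/c[2]+p['cx'],p['fy']*c[1]/c[2]+p['cy']])
def ray_z(p,uv,z):
    E=np.linalg.inv(np.array(p['extrinsics']));d=E[:3,:3]@[(uv[0]-p['cx'])/p['fx'],(uv[1]-p['cy'])/p['fy'],1];o=E[:3,3]
    return o+d*(z-o[2])/d[2]
def tri(l):
    A=np.zeros((3,3));b=np.zeros(3)
    for p,uv in l:
        E=np.linalg.inv(np.array(p['extrinsics']));d=E[:3,:3]@[(uv[0]-p['cx'])/p['fx'],(uv[1]-p['cy'])/p['fy'],1];d/=np.linalg.norm(d)
        M=np.eye(3)-np.outer(d,d);A+=M;b+=M@E[:3,3]
    return np.linalg.solve(A,b)
E
python3 - <<'E'
from h import *
s=ctrl.get_state();print(s)
for c in ('scene','top'):
    p=shot(c,c+'0.png');print(c,p['fx'],np.linalg.inv(np.array(p['extrinsics'])).round(3).tolist())
    for t in ('till_key','shutter_key','key_block','till','till_lock','lock_mouth','counter_bell','tin_0','jam_jar','drawer_front'):
        print(t,find(p,t))
a=cv2.imread('pics/scene0.png');b=cv2.imread('pics/top0.png')
E
```

```text
{'time': 0.0, 'qpos': array([-1.26698322e+00,  2.87218612e-01,  1.57818535e+00,  4.27845674e-05,
        1.27860565e+00, -1.50004702e-01]), 'dq': array([ 0.00037112, -0.00027137, -0.00139002, -0.00126955, -0.00031118,
       -0.00062601]), 'joint_efforts': array([-6.91380847e-04, -4.05987847e+01, -2.92628521e+01, -1.58770313e-04,
        5.80392749e-03, -3.59948444e-07]), 'eef_pos': array([ 0.29576817, -0.60607353,  0.2519073 ]), 'tcp_rot': array([ 9.74367123e-01,  2.24960548e-01, -7.24279500e-05, -1.20648053e-03]), 'contact_force': array([-0.28189638,  0.28357664, -0.38291083]), 'wrist_torque': array([-0.03414872,  0.00346087,  0.00381755]), 'finger_force': 0.0, 'opening': 0.9924241521197458}
scene 396.3247548624505 [[-0.635, -0.35, 0.688, -0.124], [-0.772, 0.298, -0.561, 0.506], [-0.009, -0.888, -0.46, 0.56], [0.0, 0.0, 0.0, 1.0]]
till_key [(0.7, [0.4159, 0.2523, 0.0603], [202, 304])]
shutter_key [(0.73, [0.4339, 0.194, 0.0627], [223, 286])]
key_block [(0.82, [0.5769, -0.2242, 0.0218], [321, 214]), (0.57, [0.4158, 0.23, 0.0332], [214, 310])]
till [(0.94, [0.6269, 0.0534, 0.1161], [
[... 591 characters left out ...]
.991, 1.252], [0.0, 0.0, 0.0, 1.0]]
till_key []
shutter_key [(0.69, [0.62, -0.1075, 0.1313], [316, 175])]
key_block [(0.96, [0.4347, 0.2147, 0.0395], [194, 247]), (0.89, [0.5885, -0.2398, 0.0257], [360, 196])]
till [(0.71, [0.6755, 0.0022, 0.1344], [273, 153])]
till_lock [(0.48, [0.6184, -0.1073, 0.1329], [315, 176]), (0.28, [0.4183, -0.2219, 0.0325], [354, 257])]
lock_mouth [(0.57, [0.6766, 0.0024, 0.1329], [273, 153])]
counter_bell [(0.74, [0.4159, -0.2213, 0.03], [354, 258])]
tin_0 [(0.81, [0.5863, -0.3728, 0.0566], [412, 196]), (0.66, [0.5062, -0.3597, 0.0623], [408, 225])]
jam_jar [(0.82, [0.6798, -0.3493, 0.0856], [405, 159])]
drawer_front [(0.92, [0.544, -0.0186, 0.0753], [280, 207])]
```

View pics/scene0.png

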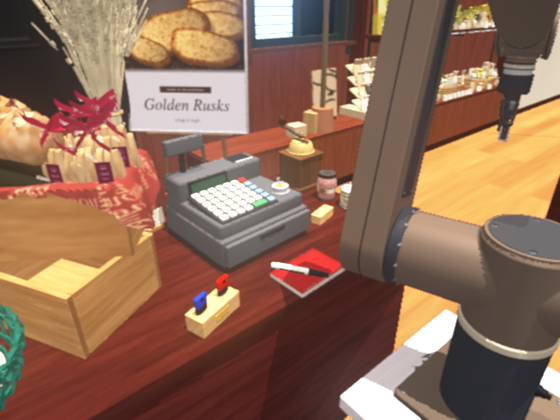

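View pics/top0.png

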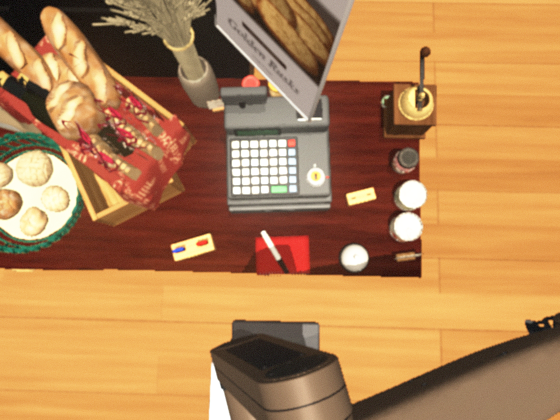

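The scene picture shows the till (228,207), and a block with a blue key (202,300) and a red key (222,283). The top picture shows the same block at (194,247), blue at about (180,250) and red at about (203,243), with the lock at (316,176). There are two candidates for key_block: (194,247), the larger, with both keys in it, and (360,196), small and empty. The first fits the description. I'll confirm it in an enlarged crop and measure.

```bash
cat > m.py <<'E'
from h import *
S=shot('scene');T=shot('top')
def mask(p,lo,hi,box):
    h=cv2.cvtColor(p['color'],cv2.COLOR_RGB2HSV);m=cv2.inRange(h,lo,hi)
    z=np.zeros_like(m);x0,y0,x1,y1=box;z[y0:y1,x0:x1]=m[y0:y1,x0:x1];return z
def info(m):
    ys,xs=np.nonzero(m);c=np.c_[xs,ys].astype(np.float32);return len(xs),c.mean(0).round(2),[np.round(x,1) for x in cv2.minAreaRect(c)]
for n,p,b in(('S',S,(180,260,250,340)),('T',T,(165,230,220,265))):
    print(n,'blue',info(mask(p,(105,120,40),(130,255,255),b)))
    r=mask(p,(0,170,100),(6,255,255),b)|mask(p,(174,170,100),(180,255,255),b)
    print(n,'red',info(r)); print(n,'wood',info(mask(p,(12,60,100),(35,255,255),b)))
def crop(p,b,s): x0,y0,x1,y1=b;return cv2.resize(p['color'][y0:y1,x0:x1,::-1],(400,300),interpolation=cv2.INTER_CUBIC)
im=np.vstack([np.hstack([crop(S,(180,265,260,325),0),crop(T,(164,219,228,267),0)]),np.hstack([crop(S,(250,160,330,220),0),crop(T,(290,155,338,191),0)])])
cv2.imwrite('pics/crops.png',im)
E
python3 m.py
```

```text
S blue (144, array([199.59, 300.1 ], dtype=float32), [array([199.5, 300.5]), array([17., 11.]), np.float64(90.0)])
S red (190, array([222.16, 285.48], dtype=float32), [array([217.4, 308.1]), array([61. , 43.3]), np.float64(69.1)])
S wood (1220, array([212.49, 313.53], dtype=float32), [array([213., 310.]), array([31.4, 64.3]), np.float64(50.2)])
T blue (29, array([178.07, 249.55], dtype=float32), [array([177.6, 249.7]), array([ 2.8, 11.4]), np.float64(71.6)])
T red (605, array([191.23, 243.87], dtype=float32), [array([192., 247.]), array([34., 54.]), np.float64(90.0)])
T wood (726, array([193.2 , 246.98], dtype=float32), [array([192.5, 247. ]), array([19.4, 43.8]), np.float64(73.3)])
```

View pics/crops.png

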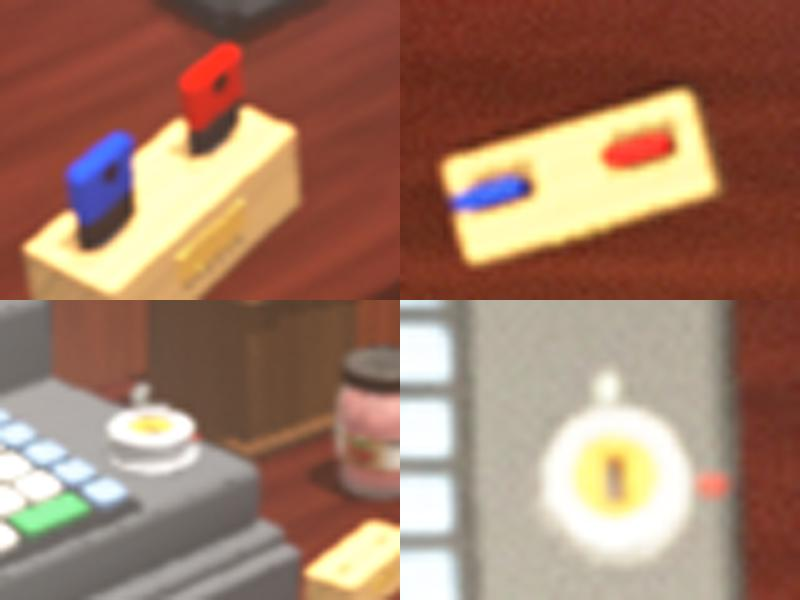

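Confirmed: the larger block holds the blue and red keys, blue at about (178,250) in the top view. Lock brass is at about (316,176) in the top view and (280,185) in the scene view. Next I'll fit the poses.

```bash
cat > f.py <<'E'
from m import *
from scipy.optimize import minimize
def box(x,y,a,lo,hi,off=(0,0)):
    c,s=np.cos(a),np.sin(a);P=[]
    for X in(lo[0],hi[0]):
        for Y in(lo[1],hi[1]):
            for Z in(lo[2],hi[2]):P.append([x+c*X-s*Y,y+s*X+c*Y,Z])
    return P
K=8
def fit(views,lo,hi,x0):
    obs=[]
    for p,m,b in views:
        x_0,y_0,x1,y1=b;obs.append((p,cv2.resize(m[y_0:y1,x_0:x1],None,fx=K,fy=K,interpolation=cv2.INTER_LINEAR)>127,b))
    def cost(v):
        t=0
        for p,o,b in obs:
            q=np.array([(proj(p,w)-b[:2]+.5)*K-.5 for w in box(*v,lo,hi)])
            r=np.zeros(o.shape,np.uint8);cv2.fillConvexPoly(r,cv2.convexHull(np.round(q*16).astype(np.int32)),1,shift=4)
            t+=(r.astype(bool)^o).sum()/o.sum()
        return t
    sx=np.array([x0]+[np.array(x0)+d for d in([.01,0,0],[0,.01,0],[0,0,.1])])
    r=minimize(cost,x0,method='Nelder-Mead',options=dict(initial_simplex=sx,xatol=1e-5,fatol=1e-5));return r.x.round(4),round(r.fun,3)
def hull(m):
    m=cv2.morphologyEx(m,cv2.MORPH_OPEN,np.ones((2,2)));cs,_=cv2.findContours(m,0,1)
    h=cv2.convexHull(max(cs,key=cv2.contourArea));z=np.zeros_like(m);cv2.fillConvexPoly(z,h,255);return z
bS,bT=(175,255,255,345),(160,225,225,270)
W=lambda p,b:hull(mask(p,(12,60,90),(35,255,255),b))
BL=lambda p,b:mask(p,(105,110,40),(130,255,255),b)
if __name__=='__main__':
    x0=[.43,.215,.2]
    for v in([(S,W(S,bS),bS)],[(T,W(T,bT),bT)],[(S,W(S,bS),bS),(T,W(T,bT),bT)]):
        print('block',fit(v,(-.022,-.055,0),(.022,.055,.038),x0))
    for v in([(S,BL(S,bS),bS)],[(T,BL(T,bT),bT)]):
        print('key(fit blue, z54-78)',fit(v,(-.0045,-.015,.056),(.0045,.015,.078),[.42,.246,.2]))
    # lock
    bt,bs=(300,160,332,192),(268,176,296,200)
    mt=mask(T,(18,70,120),(35,255,255),bt);ms=mask(S,(18,70,120),(35,255,255),bs)
    it,is_=info(mt),info(ms);print(it,is_)
    print('lock tri',tri([(T,it[1]),(S,is_[1])]).round(4),'top@.135',ray_z(T,it[1],.135).round(4),'scene@.135',ray_z(S,is_[1],.135).round(4))
    ub=cv2.resize(T['color'],None,fx=4,fy=4,interpolation=cv2.INTER_CUBIC);e=cv2.Canny(cv2.cvtColor(ub,cv2.COLOR_RGB2GRAY),40,120)
    for l in cv2.HoughLinesP(e[340:880,880:1360],1,np.pi/720,60,minLineLength=150,maxLineGap=10)[:14,0]:
        a=(l[:2]+[880,340])/4;c=(l[2:]+[880,340])/4;d=ray_z(T,c,.118)-ray_z(T,a,.118);g=np.degrees(np.arctan2(d[1],d[0]));print(a,c,round((g+45)%90-45,2))
E
python3 f.py
```

```text
S blue (144, array([199.59, 300.1 ], dtype=float32), [array([199.5, 300.5]), array([17., 11.]), np.float64(90.0)])
S red (189, array([222.35, 285.71], dtype=float32), [array([222.1, 314. ]), array([50.2, 71.7]), np.float64(35.0)])
S wood (1217, array([212.41, 313.58], dtype=float32), [array([213., 310.]), array([31.5, 64.3]), np.float64(50.2)])
T blue (29, array([178.21, 249.62], dtype=float32), [array([177.6, 249.7]), array([ 2.7, 11.4]), np.float64(76.0)])
T red (609, array([190.45, 243.78], dtype=float32), [array([192., 247.]), array([34., 54.]), np.float64(90.0)])
T wood (725, array([193.07, 247.02], dtype=float32), [array([192.4, 247. ]), array([19.4, 44. ]), np.float64(72.9)])
block (array([0.4284, 0.2222, 0.3031]), np.float64(0.061))
block (array([0.4324, 0.2188, 0.3585]), np.float64(0.155))
block (array([0.4302, 0.2207, 0.2962]), np.float64(0.244))
key(fit blue, z54-78) (array([0.422 , 0.2527, 0.5859]), np.float64(0.229))
key(fit blue, z54-78) (array([0.4246, 0.2519, 0.1479]), np.float64(0.751))
(57, array([315.25, 175.65], dtype=float32), [array([315., 176.]), array([8., 8.]), np.float64(90.0)]) (22, array([279.73, 184.45], dtype=float32), [array([279.5, 184.5]), array([3., 7.]), np.float64(90.0)])
lock tri [ 0.6192 -0.1064  0.1337] top@.135 [ 0.6188 -0.1065  0.135 ] scene@.135 [ 0.6171 -0.1044  0.135 ]Traceback (most recent call last):
  File "f.py", line 41, in <module>
    for l in cv2.HoughLinesP(e[340:880,880:1360],1,np.pi/720,60,minLineLength=150,maxLineGap=10)[:14,0]:
             ~~~~~~~~~~~~~~~~~~~~~~~~~~~~~~~~~~~~~~~~~~~~~~~~~~~~~~~~~~~~~~~~~~~~~~~~~~~~~~~~~~~^^^^^^^
TypeError: 'NoneType' object is not subscriptable
```

```bash
cat >> h.py <<'E'
from scipy.spatial.transform import Rotation as R
def go(pos,heading=None):
    "rotvec deg + shift mm, tool frame now; heading = world angle of tool x, tool down"
    s=ctrl.get_state();r=R.from_quat(s['tcp_rot']);sh=r.inv().apply(np.array(pos)-s['eef_pos'])*1000
    c,n=np.cos(heading),np.sin(heading);t=R.from_matrix(np.array([[c,n,0],[n,-c,0],[0,0,-1]]))
    print('rot',(r.inv()*t).as_rotvec(degrees=True).round(1),'shift',sh.round(1))
def st():
    s=ctrl.get_state();m=R.from_quat(s['tcp_rot']).as_matrix()
    print('t',round(s['time'],2),'pos',s['eef_pos'].round(4),'head',round(np.arctan2(m[1,0],m[0,0]),4),'z',m[:,2].round(3),'F',s['contact_force'].round(1),'M',s['wrist_torque'].round(2),'op',round(s['opening'],3),'ff',round(s['finger_force'],1))
E
python3 - <<'E'
from f import *
ub=cv2.resize(T['color'],None,fx=4,fy=4,interpolation=cv2.INTER_CUBIC);e=cv2.Canny(cv2.GaussianBlur(cv2.cvtColor(ub,cv2.COLOR_RGB2GRAY),(9,9),0),20,50)
L=cv2.HoughLinesP(e[340:880,880:1360],1,np.pi/720,60,minLineLength=120,maxLineGap=20)
for l in L[:16,0]:
    a=(l[:2]+[880,340])/4;c=(l[2:]+[880,340])/4;d=ray_z(T,c,.118)-ray_z(T,a,.118);g=np.degrees(np.arctan2(d[1],d[0]));print(a,c,round((g+45)%90-45,2))
go([.5,-.2,.25],1.2);go([.422,.252,.25],1.871)
E
```

```text
S blue (144, array([199.59, 300.1 ], dtype=float32), [array([199.5, 300.5]), array([17., 11.]), np.float64(90.0)])
S red (182, array([222.12, 283.48], dtype=float32), [array([215.9, 306.2]), array([58.2, 42.3]), np.float64(72.0)])
S wood (1216, array([212.38, 313.61], dtype=float32), [array([213., 310.]), array([31.5, 64.1]), np.float64(50.2)])
T blue (28, array([178.07, 249.61], dtype=float32), [array([177.6, 249.8]), array([ 2.5, 11.4]), np.float64(71.6)])
T red (589, array([191.02, 243.94], dtype=float32), [array([192., 247.]), array([34., 54.]), np.float64(90.0)])
T wood (728, array([193.1 , 246.98], dtype=float32), [array([192.5, 247. ]), array([19.4, 43.8]), np.float64(72.9)])
[235.  200.5] [331.25 197.25] 3.35
[230.75 204.5 ] [331. 201.] 3.42
[230.   207.25] [324.5 204. ] 3.39
[273.25 209.5 ] [329.25 207.75] 3.21
[257.75 141.  ] [259.5 200. ] 3.51
[276.  85.] [307.75 117.75] 44.11
[226.75 127.5 ] [228.25 203.75] 3.5
[231.25 198.25] [298.   196.25] 3.12
[290.25 202.5 ] [330.   201.25] 3.22
[255. 166.] [298.75 164.5 ] 3.34
[248.5 141.5] [250.  193.5] 3.63
[270.75 206.  ] [305.25 205.  ] 3.08
[227.5  177.75] [281.   176.25] 2.99
[239.5  152.25] [241.   204.25] 3.79
[227.  150.5] [293.25 148.5 ] 3.08
[227.25 159.5 ] [285.75 157.75] 3.07
rot [ -0.   -0.  -42.8] shift [ 361.7 -276.     3.3]
rot [ -0.   -0.  -81.2] shift [ 489.7 -716.5    3.4]
```

>>> send_rows(
  rows="0 0 -5 50 -40 0 0.0;0 0 -10 100 -78 0 -0.2;0 0 -16 150 -116 0 -0.2;0 0 -22 200 -154 0 -0.2;0 0 -28 250 -192 0 -0.2;0 0 -34 300 -230 0 -0.2;0 0 -42 350 -268 0 -0.2;0 0 -50 390 -320 0 -0.2",
)

```text
time: 2.4
eef_pos: [0.5058, -0.1525, 0.2538]
tcp_rot: [0.787, 0.617, 0.0, 0.001]
contact_force: [0.1, -0.1, 0.3]
opening: 0.4
finger_force: 0.0
```

```bash
python3 -c "
from h import *
st();go([.422,.252,.15],1.871)"
```

```text
t 2.4 pos [ 0.5058 -0.1525  0.2538] head 1.331 z [ 0.001 -0.    -1.   ] F [ 0.1 -0.1  0.3] M [-0.02  0.02  0.05] op 0.4 ff 0.0
rot [  0.1   0.  -30.9] shift [ 373.  -177.6  103.5]
```

>>> send_rows(
  rows="0 0 -5 54 -25 0 -0.2;0 0 -10 108 -50 0 -0.2;0 0 -15 162 -75 0 -0.2;0 0 -20 215 -100 0 -0.2;0 0 -25 268 -126 10 -0.2;0 0 -29 320 -152 30 -0.2;0 0 -31 373 -178 60 -0.2;0 0 -31 373 -178 100 -0.2",
)

```text
time: 3.4
eef_pos: [0.4223, 0.2542, 0.1541]
tcp_rot: [0.593, 0.806, 0.002, 0.001]
contact_force: [1.0, -0.1, -0.9]
opening: 0.4
finger_force: 0.0
```

```bash
python3 -c "
from h import *
st();go([.422,.252,.066],1.871)
S=shot('scene');T=shot('top')
b=ctrl.get_state()['eef_pos']
print(proj(S,b),proj(T,b))
c=lambda p,x,y,w,h:cv2.resize(p['color'][y:y+h,x:x+w,::-1],(400,400),interpolation=cv2.INTER_CUBIC)
cv2.imwrite('pics/a1.png',np.hstack([c(S,150,240,100,100),c(T,145,210,70,70)]))"
```

```text
t 3.4 pos [0.4223 0.2542 0.1541] head 1.8732 z [ 0.004  0.002 -1.   ] F [ 1.  -0.1 -0.9] M [ 0.09 -0.04  0.01] op 0.4 ff 0.0
rot [ 0.3 -0.   0.1] shift [-2.1 -1.3 88.1]
[197.35613673 264.46465953] [169.8309151  250.55002871]
```

View pics/a1.png

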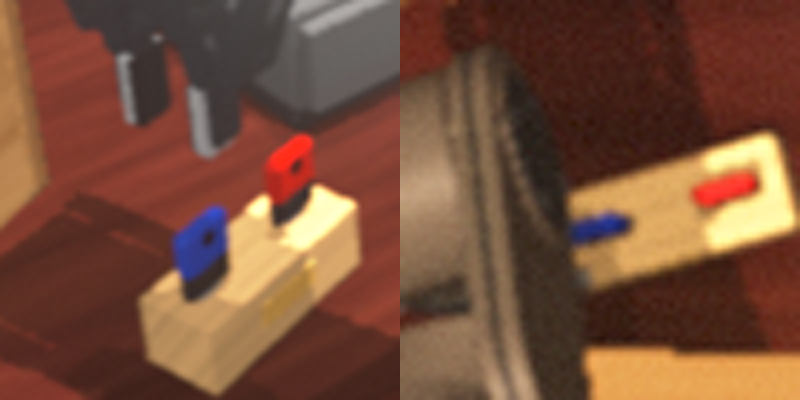

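The picture shows the gripper above the blue key, fingers either side of its line (scene crop fingers at about (140,90) and (210,120), blue head at (200,240)). Next is the descent.

>>> send_rows(
  rows="0.3 0 0 -2 -1 40 -0.3;0.3 0 0 -2 -1 75 -0.4;0.3 0 0 -2 -1 88 -0.4;0.3 0 0 -2 -1 88 -0.4",
)

```text
time: 4.0
eef_pos: [0.4225, 0.2482, 0.0659]
tcp_rot: [0.595, 0.804, -0.002, -0.002]
contact_force: [0.3, -0.5, 0.1]
opening: 0.298
finger_force: 0.0
```

```bash
python3 -c "
from h import *
st();go([.422,.252,.066],1.871)
S=shot('scene')
cv2.imwrite('pics/a2.png',cv2.resize(S['color'][260:340,165:245,::-1],(600,600),interpolation=cv2.INTER_CUBIC))"
```

```text
t 4.0 pos [0.4225 0.2482 0.0659] head 1.8666 z [-0.005 -0.002 -1.   ] F [ 0.3 -0.5  0.1] M [-0.    0.05  0.01] op 0.298 ff 0.0
rot [-0.3  0.  -0.3] shift [ 3.8  0.6 -0.1]
```

View pics/a2.png

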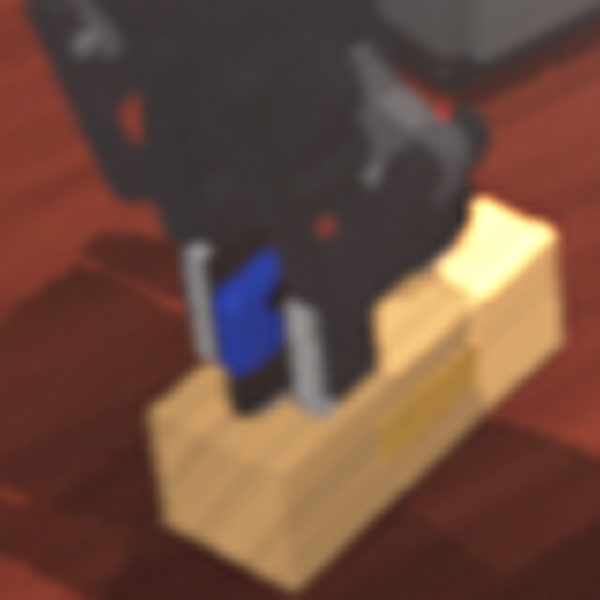

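The fingers straddle the blue head, roughly centred across it, about 4 mm short along its width. I'll shift and close.

>>> send_rows(
  rows="-0.3 0 0 4 0.6 0 -0.5;-0.3 0 0 4 0.6 0 -0.6;-0.3 0 0 4 0.6 0 -0.7;-0.3 0 0 4 0.6 0 -0.76",
  grip_force=20,
)

```text
time: 4.55
eef_pos: [0.4222, 0.2529, 0.066]
tcp_rot: [0.595, 0.804, 0.001, 0.001]
contact_force: [1.3, 1.0, 0.7]
opening: 0.119
finger_force: 0.8
```

>>> send_rows(
  rows="0 0 0 0 0 0 -0.9;0 0 0 0 0 0 -1;0 0 0 0 0 0 -1",
)

```text
time: 4.92
eef_pos: [0.4229, 0.253, 0.0662]
tcp_rot: [0.595, 0.804, 0.002, 0.001]
contact_force: [4.6, 2.4, 2.0]
opening: 0.101
finger_force: 25.3
```

```bash
python3 -c "
from h import *
st()"
```

```text
t 4.92 pos [0.4229 0.253  0.0662] head 1.8673 z [ 0.004  0.002 -1.   ] F [4.6 2.4 2. ] M [ 0.46 -0.88  0.07] op 0.101 ff 25.3
```

>>> send_rows(
  rows="0 0 0 0 0.8 0 -1;0 0 0 0 0.8 0 -1",
  grip_force=40,
)

```text
time: 5.18
eef_pos: [0.423, 0.253, 0.066]
tcp_rot: [0.595, 0.804, 0.001, 0.001]
contact_force: [4.0, 1.9, 3.1]
opening: 0.098
finger_force: 44.0
```

```bash
python3 -c "
from h import *
st()"
```

```text
t 5.17 pos [0.423 0.253 0.066] head 1.8674 z [ 0.002  0.001 -1.   ] F [4.  1.9 3.1] M [ 0.35 -0.72  0.02] op 0.098 ff 44.0
```

>>> send_rows(
  rows="0 0 0 0 1 0 -1;0 0 0 0 1 0 -1;0 0 0 0 1 0 -1",
  grip_force=40,
)

```text
time: 5.55
eef_pos: [0.4231, 0.2531, 0.0659]
tcp_rot: [0.595, 0.804, -0.0, -0.0]
contact_force: [1.6, 1.3, 5.5]
opening: 0.096
finger_force: 44.4
```

```bash
python3 -c "
from h import *
st()"
```

```text
t 5.55 pos [0.4231 0.2531 0.0659] head 1.8676 z [-0.001 -0.    -1.   ] F [1.6 1.3 5.5] M [ 0.21 -0.32 -0.  ] op 0.096 ff 44.4
```

>>> send_rows(
  rows="0 0 0 0 0.6 0 -1;0 0 0 0 0.6 -3 -1;0 0 0 0 0.6 -9 -1;0 0 0 0 0.6 -18 -1;0 0 0 0 0.6 -30 -1;0 0 0 0 0.6 -60 -1;0 0 0 0 0.6 -110 -1;0 0 0 0 0.6 -160 -1",
  grip_force=80,
)

```text
time: 6.55
eef_pos: [0.4212, 0.2524, 0.225]
tcp_rot: [0.595, 0.804, -0.003, -0.002]
contact_force: [1.5, -0.2, -0.2]
opening: 0.092
finger_force: 78.9
```

```bash
python3 -c "
from h import *
st();go([.5,.10,.25],2.5);go([.617,-.106,.23],3.2)"
```

```text
t 6.55 pos [0.4212 0.2524 0.225 ] head 1.8676 z [-0.007 -0.003 -1.   ] F [ 1.5 -0.2 -0.2] M [ 0.02 -0.04 -0.  ] op 0.092 ff 78.9
rot [ -0.4  -0.1 -36.2] shift [-168.8   30.6  -25.2]
rot [ -0.4  -0.3 -76.3] shift [-400.    82.4   -5.5]
```

>>> send_rows(
  rows="0 0 -10 -50 10 -4 -1;0 0 -20 -100 20 -5 -1;0 0 -30 -150 30 -5 -1;0 0 -40 -205 41 -5 -1;0 0 -50 -260 52 -5 -1;0 0 -60 -315 64 -5 -1;0 0 -69 -365 75 -5 -1;0 0 -76.3 -400 82 -5 -1",
)

```text
time: 7.55
eef_pos: [0.6177, -0.1068, 0.2286]
tcp_rot: [-0.03, 1.0, 0.001, -0.003]
contact_force: [0.4, 0.9, -0.7]
opening: 0.096
finger_force: 78.8
```

>>> send_rows(
  rows="0 0 0 0 0 0 -1;0 0 0 0 0 0 -1",
)

```text
time: 7.8
eef_pos: [0.6175, -0.1045, 0.229]
tcp_rot: [-0.028, 1.0, 0.001, -0.002]
contact_force: [0.2, 0.1, 0.0]
opening: 0.092
finger_force: 78.8
```

```bash
python3 -c "
from h import *
st();go([.617,-.106,.21],3.2)
S=shot('scene');T=shot('top')
c=lambda p,x,y,w,h:cv2.resize(p['color'][y:y+h,x:x+w,::-1],(400,400),interpolation=cv2.INTER_CUBIC)
cv2.imwrite('pics/b1.png',np.hstack([c(S,250,140,60,60),c(T,275,135,80,80)]))
np.savez('s1.npz',S=S['color'],E=S['extrinsics'])"
```

```text
t 7.8 pos [ 0.6175 -0.1045  0.229 ] head -3.0849 z [-0.005  0.002 -1.   ] F [0.2 0.1 0. ] M [ 0.02 -0.01  0.01] op 0.092 ff 78.8
rot [ 0.1 -0.3 -0.1] shift [ 0.5 -1.5 19. ]
```

View pics/b1.png

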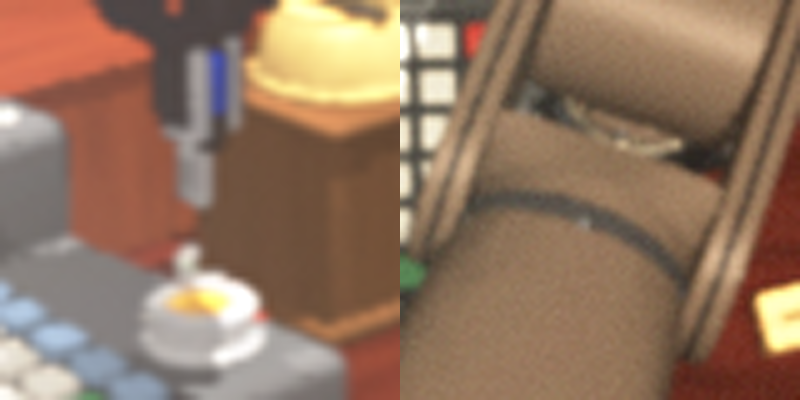

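The scene crop shows the blue key upright in the grip, tip at about (279.5,171), directly above the brass at about (280,185). The top view is blocked by the arm. I'll measure the blade's offset in the scene picture.

```bash
python3 -c "
from h import *
S=shot('scene');h=cv2.cvtColor(S['color'],cv2.COLOR_RGB2HSV)
e=ctrl.get_state()['eef_pos']
for z in(.170,.177,.19):print(z,proj(S,[e[0],e[1],z-0]).round(2))
for L in([.6171,-.1044,.135],[.6188,-.1065,.135]):print('lock',proj(S,L).round(2))
for r in range(158,174):print(r,h[r,270:290,1].tolist())
print()
for r in range(178,192):print(r,h[r,268:294,1].tolist())
"
```

```text
0.17 [279.23 172.06]
0.177 [279.2  169.56]
0.19 [279.17 164.86]
lock [279.72 184.46]
lock [279.92 184.05]
158 [144, 145, 137, 105, 55, 24, 23, 22, 18, 16, 17, 28, 48, 39, 30, 43, 89, 118, 116, 116]
159 [142, 143, 143, 122, 68, 27, 15, 17, 17, 14, 17, 28, 50, 54, 55, 70, 104, 117, 117, 116]
160 [142, 141, 142, 135, 98, 49, 25, 16, 16, 16, 20, 32, 56, 82, 94, 104, 114, 117, 117, 116]
161 [143, 142, 141, 143, 138, 108, 57, 22, 19, 19, 26, 42, 67, 96, 111, 114, 114, 116, 117, 115]
162 [141, 141, 142, 143, 146, 126, 68, 24, 16, 15, 23, 44, 81, 103, 114, 115, 114, 116, 116, 118]
163 [142, 138, 140, 143, 142, 124, 65, 24, 16, 14, 20, 46, 89, 111, 114, 114, 112, 115, 118, 118]
164 [140, 141, 141, 141, 144, 124, 67, 25, 19, 18, 24, 48, 94, 113, 113, 112, 112, 115, 117, 116]
165 [140, 140, 140, 141, 142, 124, 69, 29, 17, 18, 24, 46, 92, 110, 112, 111, 114, 114, 115, 116]
166 [140, 138, 139, 141, 142, 125, 73, 30, 19, 19, 24, 48, 92, 112, 114, 112, 112, 113, 116, 116]
167 [142, 140, 138, 140, 142, 127, 73, 26, 17, 18, 24, 46, 92, 114, 114, 112, 112, 112, 116, 116]
168 [141, 137, 139, 140, 142, 
[... 1476 characters left out ...]
20, 95, 38, 4, 0, 0, 27, 73, 119, 117, 113, 115]
186 [13, 13, 15, 15, 12, 14, 29, 62, 94, 115, 125, 129, 131, 124, 84, 30, 5, 0, 0, 5, 49, 106, 126, 120, 118, 119]
187 [13, 15, 16, 20, 18, 15, 14, 18, 30, 44, 56, 58, 57, 49, 19, 1, 0, 2, 6, 27, 85, 122, 113, 107, 116, 121]
188 [13, 13, 17, 15, 15, 15, 13, 11, 11, 15, 19, 20, 19, 16, 13, 6, 6, 8, 14, 26, 45, 50, 45, 55, 83, 106]
189 [13, 15, 15, 13, 15, 13, 13, 13, 15, 13, 13, 14, 13, 13, 13, 13, 12, 14, 15, 10, 7, 14, 12, 18, 33, 53]
190 [15, 13, 14, 13, 14, 14, 14, 14, 14, 14, 14, 14, 14, 14, 14, 13, 14, 15, 10, 6, 6, 10, 10, 12, 12, 17]
191 [15, 13, 13, 12, 14, 14, 14, 14, 14, 13, 16, 14, 16, 14, 15, 15, 11, 8, 5, 4, 5, 13, 12, 11, 10, 10]
```

>>> send_rows(
  rows="0 0 0 0.4 -0.5 15 -1;0 0 0 0.4 -0.5 30 -1;0 0 0 0.4 -0.5 38 -1;0 0 0 0.4 -0.5 40 -1;0 0 0 0.4 -0.5 42 -1;0 0 0 0.4 -0.5 44 -1;0 0 0 0.4 -0.5 45 -1;0 0 0 0.4 -0.5 45 -1",
  grip_force=100,
)

```text
time: 8.95
eef_pos: [0.6187, -0.1059, 0.1854]
tcp_rot: [-0.029, 1.0, -0.0, 0.0]
contact_force: [0.5, -1.1, -0.8]
opening: 0.089
finger_force: 99.6
```

```bash
python3 -c "
from h import *
st()"
```

```text
t 8.95 pos [ 0.6187 -0.1059  0.1854] head -3.084 z [ 0. -0. -1.] F [ 0.5 -1.1 -0.8] M [ 0.   -0.01 -0.02] op 0.089 ff 99.6
```

```bash
python3 -c "
from h import *
S=shot('scene','c1.png');st();h=cv2.cvtColor(S['color'],cv2.COLOR_RGB2HSV)
for e in([.6175,-.1045,.177],[.6187,-.1059,.177],[.6187,-.1059,.135]):print(proj(S,e).round(2))
for r in range(174,190):print(r,h[r,270:290,1].tolist())
cv2.imwrite('pics/c1.png',cv2.resize(S['color'][150:200,250:310,::-1],(720,600),interpolation=cv2.INTER_CUBIC))
"
```

```text
t 9.0 pos [ 0.6187 -0.1058  0.1855] head -3.084 z [ 0.  0. -1.] F [ 0.8 -0.2  0.2] M [ 0.01  0.01 -0.02] op 0.09 ff 99.6
[279.54 169.58]
[279.66 169.32]
[279.77 184.12]
174 [138, 137, 138, 131, 93, 37, 17, 18, 13, 10, 11, 15, 23, 33, 28, 38, 74, 104, 110, 113]
175 [138, 137, 136, 133, 100, 52, 28, 20, 14, 11, 11, 14, 32, 56, 61, 70, 94, 110, 112, 113]
176 [137, 137, 134, 137, 128, 101, 66, 33, 14, 13, 15, 19, 35, 70, 93, 100, 106, 111, 112, 111]
177 [131, 134, 138, 140, 143, 132, 98, 53, 20, 13, 18, 30, 50, 79, 101, 110, 109, 111, 110, 112]
178 [128, 136, 138, 140, 141, 133, 102, 56, 20, 12, 14, 25, 62, 95, 105, 110, 108, 107, 110, 111]
179 [101, 122, 131, 133, 126, 116, 81, 42, 17, 12, 15, 31, 68, 101, 108, 108, 108, 110, 109, 110]
180 [42, 60, 81, 89, 100, 98, 71, 38, 18, 12, 17, 27, 46, 65, 94, 111, 111, 112, 114, 110]
181 [12, 18, 20, 27, 46, 57, 51, 33, 18, 14, 15, 22, 27, 34, 59, 82, 100, 112, 113, 111]
182 [12, 10, 8, 11, 16, 19, 25, 24, 16, 12, 16, 26, 21, 18, 31, 35, 47, 78, 107, 113]
183 [12, 10, 11, 11, 12, 18, 24, 25, 16, 10, 21, 45, 53, 29, 10, 6, 12, 35, 66, 105]
184 [10, 11, 11, 13, 23, 49, 75, 70, 39, 19, 25, 71, 116, 99, 36, 3, 0, 6, 37, 82]
185 [12, 11, 10, 15, 38, 85, 125, 125, 94, 58, 47, 88, 137, 137, 76, 8, 0, 0, 28, 71]
186 [11, 13, 13, 12, 22, 53, 89, 110, 115, 101, 84, 92, 109, 101, 59, 10, 0, 5, 49, 107]
187 [13, 19, 16, 14, 11, 16, 29, 43, 57, 58, 50, 40, 34, 29, 19, 7, 7, 28, 85, 126]
188 [11, 14, 12, 13, 12, 9, 10, 15, 17, 20, 19, 14, 10, 10, 10, 12, 13, 25, 43, 51]
189 [11, 12, 11, 12, 12, 12, 11, 13, 11, 12, 12, 11, 10, 10, 12, 12, 13, 12, 7, 11]
```

View pics/c1.png

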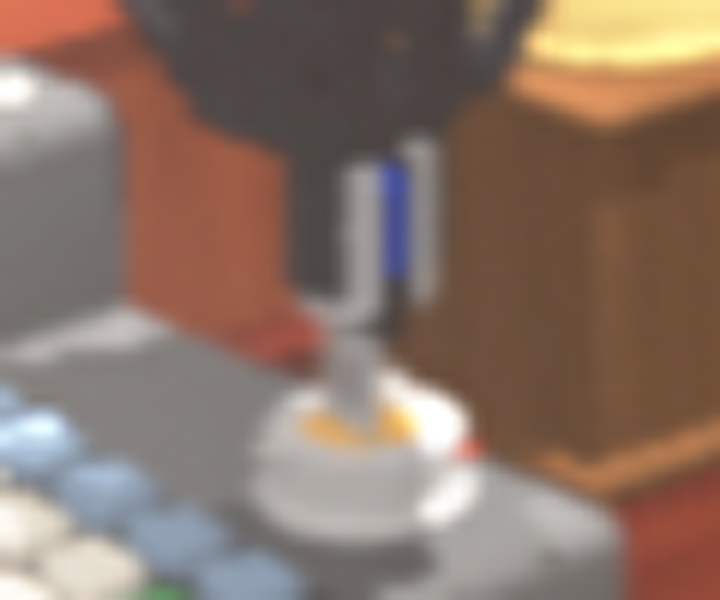

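The crop shows the blade tip entering the middle of the brass face (about (356,420) in the crop), with no contact force yet. I'll trim slightly and descend gently.

>>> send_rows(
  rows="0 0 0 -0.3 0.4 1 -1;0 0 0 -0.3 0.4 2 -1;0 0 0 -0.3 0.4 3 -1;0 0 0 -0.3 0.4 4 -1;0 0 0 -0.3 0.4 4 -1",
)

```text
time: 9.62
eef_pos: [0.6181, -0.1056, 0.1813]
tcp_rot: [-0.029, 1.0, -0.0, -0.001]
contact_force: [-5.4, -0.9, 3.4]
opening: 0.087
finger_force: 100.4
```

```bash
python3 -c "
from h import *
st()"
```

```text
t 9.62 pos [ 0.6181 -0.1056  0.1813] head -3.0837 z [-0.003 -0.    -1.   ] F [-5.4 -0.9  3.4] M [-0.08  1.02  0.  ] op 0.087 ff 100.4
```

>>> send_rows(
  rows="0 0 0 0.8 0 0 -1;0 0 0 1.3 0.2 0 -1;0 0 0 1.3 0.2 0 -1",
)

```text
time: 10.0
eef_pos: [0.6176, -0.1054, 0.181]
tcp_rot: [-0.029, 1.0, -0.0, -0.0]
contact_force: [-3.2, -0.6, 1.2]
opening: 0.086
finger_force: 100.2
```

```bash
python3 -c "
from h import *
st()"
```

```text
t 10.0 pos [ 0.6176 -0.1054  0.181 ] head -3.084 z [-0. -0. -1.] F [-3.2 -0.6  1.2] M [-0.22  0.54 -0.05] op 0.086 ff 100.2
```

>>> send_rows(
  rows="0 0 0 1 -0.1 0.5 -1;0 0 0 1.5 -0.2 1 -1;0 0 0 1.5 -0.2 2 -1;0 0 0 1.5 -0.2 3 -1",
)

```text
time: 10.5
eef_pos: [0.6167, -0.1058, 0.1787]
tcp_rot: [-0.029, 1.0, -0.0, 0.001]
contact_force: [-0.6, -0.6, 2.6]
opening: 0.085
finger_force: 100.2
```

```bash
python3 -c "
from h import *
st()"
```

```text
t 10.5 pos [ 0.6167 -0.1058  0.1787] head -3.0839 z [ 0.001 -0.001 -1.   ] F [-0.6 -0.6  2.6] M [-0.18 -0.01 -0.06] op 0.085 ff 100.2
```

>>> send_rows(
  rows="0 0 5 0 0 1 -1;0 0 -5 0 0 2 -1;0 0 5 0 0 3 -1;0 0 -5 0 0 4 -1;0 0 5 0 0 5 -1;0 0 -5 0 0 6 -1;0 0 5 0 0 7 -1;0 0 0 0 0 7 -1",
)

```text
time: 11.5
eef_pos: [0.6169, -0.1066, 0.1724]
tcp_rot: [-0.029, 1.0, -0.001, 0.001]
contact_force: [-0.7, -3.5, 2.1]
opening: 0.087
finger_force: 100.2
```

```bash
python3 -c "
from h import *
st()"
```

```text
t 11.5 pos [ 0.6169 -0.1066  0.1724] head -3.0827 z [ 0.002 -0.003 -1.   ] F [-0.7 -3.5  2.1] M [-0.6   0.09  0.02] op 0.087 ff 100.2
```

>>> send_rows(
  rows="0 0 5 0 -0.5 1 -1;0 0 -5 0 -0.7 2 -1;0 0 5 0 -0.7 3 -1;0 0 -5 0 -0.7 4 -1;0 0 5 0 -0.7 5 -1;0 0 -5 0 -0.7 6 -1;0 0 5 0 -0.7 7 -1;0 0 0 0 -0.7 7 -1",
)

```text
time: 12.5
eef_pos: [0.6169, -0.1063, 0.1652]
tcp_rot: [-0.029, 1.0, -0.0, 0.001]
contact_force: [-0.1, -0.4, 1.8]
opening: 0.087
finger_force: 100.2
```

```bash
python3 -c "
from h import *
st()"
```

```text
t 12.5 pos [ 0.6169 -0.1063  0.1652] head -3.0833 z [ 0.002 -0.    -1.   ] F [-0.1 -0.4  1.8] M [ 0.04 -0.03 -0.14] op 0.087 ff 100.2
```

Now past the pins; about 2 mm remains, against a light spring.

>>> send_rows(
  rows="0 0 5 0 0 1 -1;0 0 -5 0 0 2 -1;0 0 3 0 0 2.5 -1;0 0 0 0 0 3 -1;0 0 0 0 0 3.5 -1;0 0 0 0 0 3.5 -1",
)

```text
time: 13.25
eef_pos: [0.6169, -0.1064, 0.163]
tcp_rot: [-0.029, 1.0, -0.0, 0.001]
contact_force: [-2.7, 0.8, 7.0]
opening: 0.089
finger_force: 100.8
```

```bash
python3 -c "
from h import *
st()"
```

```text
t 13.25 pos [ 0.6169 -0.1064  0.163 ] head -3.0841 z [ 0.002 -0.    -1.   ] F [-2.7  0.8  7. ] M [ 0.21  0.46 -0.04] op 0.089 ff 100.8
```

>>> send_rows(
  rows="0 0 0 0.3 0 1 -1;0 0 0 0.5 0 1.5 -1;0 0 0 0.5 0 1.5 -1",
)

```text
time: 13.62
eef_pos: [0.6169, -0.1063, 0.1629]
tcp_rot: [-0.029, 1.0, -0.0, 0.001]
contact_force: [-4.5, 2.2, 10.0]
opening: 0.092
finger_force: 101.4
```

```bash
python3 -c "
from h import *
st()"
```

```text
t 13.62 pos [ 0.6169 -0.1063  0.1629] head -3.084 z [ 0.003 -0.    -1.   ] F [-4.5  2.2 10. ] M [0.32 0.65 0.01] op 0.092 ff 101.4
```

>>> send_rows(
  rows="0 0 8 0 0 0 -1;0 0 16 -0.1 0.1 0 -1;0 0 24 -0.2 0.2 0 -1;0 0 32 -0.2 0.3 0 -1;0 0 40 -0.3 0.4 0 -1;0 0 40 -0.3 0.4 0 -1",
  grip_force=115,
)

```text
time: 14.38
eef_pos: [0.6171, -0.1048, 0.163]
tcp_rot: [0.315, 0.949, 0.001, 0.001]
contact_force: [-4.0, 5.1, 11.5]
opening: 0.088
finger_force: 112.4
```

```bash
python3 -c "
from h import *
st()"
```

```text
t 14.38 pos [ 0.6171 -0.1048  0.163 ] head 2.5004 z [ 0.003  0.002 -1.   ] F [-4.   5.1 11.5] M [0.78 0.69 0.1 ] op 0.088 ff 112.4
```

>>> send_rows(
  rows="0 0 8 0.5 0.2 0 -1;0 0 16 0.7 0.2 0 -1;0 0 24 0.7 0.3 0 -1;0 0 32 0.7 0.4 0 -1;0 0 40 0.7 0.5 0 -1;0 0 40 0.7 0.5 0 -1",
)

```text
time: 15.12
eef_pos: [0.6179, -0.104, 0.1629]
tcp_rot: [0.621, 0.784, 0.002, 0.002]
contact_force: [-0.5, 4.8, 9.4]
opening: 0.085
finger_force: 112.3
```

```bash
python3 -c "
from h import *
st()"
```

```text
t 15.12 pos [ 0.6179 -0.104   0.1629] head 1.8022 z [ 0.006  0.002 -1.   ] F [-0.5  4.8  9.4] M [0.7  0.07 0.08] op 0.085 ff 112.3
```

>>> send_rows(
  rows="0 0 7 0.5 0 0 -1;0 0 14 0.6 0 0 -1;0 0 19 0.7 0.2 0 -1;0 0 23 0.7 0.2 0 -1;0 0 23 0.7 0.2 0 -1",
)

```text
time: 15.75
eef_pos: [0.6185, -0.1038, 0.163]
tcp_rot: [0.764, 0.645, 0.003, 0.003]
contact_force: [1.9, 2.8, 7.0]
opening: 0.086
finger_force: 112.2
```

```bash
python3 -c "
from h import *
st()
S=shot('scene');T=shot('top')
print(find(S,'drawer_front',1),find(T,'drawer_front',1))
c=lambda p,x,y,w,h:cv2.resize(p['color'][y:y+h,x:x+w,::-1],(400,400),interpolation=cv2.INTER_CUBIC)
cv2.imwrite('pics/d1.png',np.hstack([c(S,170,140,160,160),c(T,210,130,150,150)]))"
```

```text
t 15.75 pos [ 0.6185 -0.1038  0.163 ] head 1.4017 z [ 0.008  0.    -1.   ] F [1.9 2.8 7. ] M [ 0.54 -0.23  0.19] op 0.086 ff 112.2
[(0.98, [0.5026, 0.0121, 0.0477], [273, 246])] [(0.8, [0.5273, 0.058, 0.0352], [252, 215])]
```

View pics/d1.png

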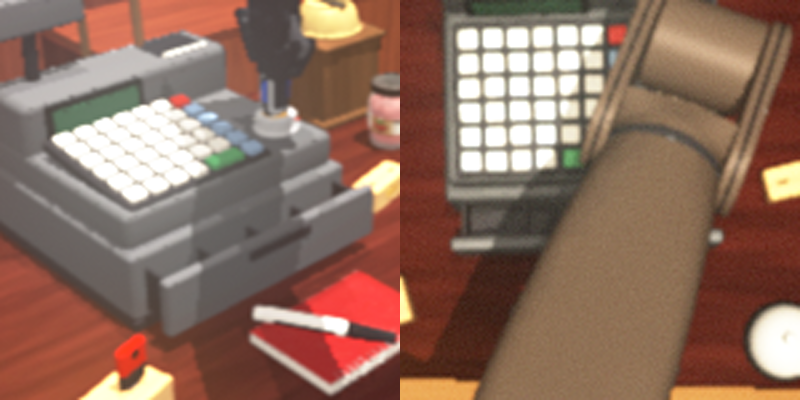

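The drawer is out by about 35 mm, and the red key and bystanders are undisturbed. I'll confirm the lock is right at the stop.

>>> send_rows(
  rows="0 0 2 0.2 0.1 0 -1;0 0 4 0.2 0.1 0 -1;0 0 5 0.2 0.1 0 -1;0 0 5 0.2 0.1 0 -1",
)

```text
time: 16.45
eef_pos: [0.6188, -0.1037, 0.163]
tcp_rot: [0.791, 0.612, 0.003, 0.003]
contact_force: [1.9, 2.6, 6.6]
opening: 0.091
finger_force: 112.3
```

```bash
python3 -c "
from h import *
st()"
```

```text
t 16.45 pos [ 0.6188 -0.1037  0.163 ] head 1.3163 z [ 0.008 -0.    -1.   ] F [1.9 2.6 6.6] M [ 0.51 -0.23  0.43] op 0.091 ff 112.3
```

>>> send_rows(
  rows="0 0 0 0 0 0 -1;0 0 0 0 0 0 -1;0 0 0 0 0 0 -1;0 0 0 0 0 0 -1",
)

```text
time: 16.95
eef_pos: [0.6187, -0.1038, 0.163]
tcp_rot: [0.791, 0.612, 0.003, 0.003]
contact_force: [2.0, 3.3, 8.0]
opening: 0.087
finger_force: 112.3
```

```bash
python3 -c "
from h import *
st()
if ctrl.get_state()['wrist_torque'][2]>.25: print(ctrl.sign_off())"
```

```text
t 16.95 pos [ 0.6187 -0.1038  0.163 ] head 1.3163 z [ 0.008 -0.    -1.   ] F [2.  3.3 8. ] M [ 0.44 -0.3   0.37] op 0.087 ff 112.3
the job is handed in; nothing more can be done
None
```

The job is handed in at 17 s: the blue key is fully home in the till lock, turned clockwise to the stop and still gripped and held there, the cash drawer has sprung out, and the red key was left in its block.

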